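# Lock the hold-down bar on a carving board with a linch pin

### The job

Clamp the carved panel for work: swing the hinged hold-down bar fully down over the square post, push the linch pin (the pin that carries a sprung wire ring) through the post's cross hole from the side away from the bar's hinge until its head is against the post, and then flip its ring over the post and the pin's end so that it snaps shut. Leave the other pin, the tools and the little figure where they are.

Things in the scene. Friction and masses are not known exactly. Their poses are not given: they have to be found in the camera images.
- carving_board: Brown wooden carving board, 260 x 200 x 40 mm, fixed on the table, with a carved panel (85 x 160 mm, top at 60 mm), a hold-down bar and a steel post, 20 x 20 mm, its top 100 mm above the table. A square hole, 11.5 mm wide, runs through the post along x. Origin on the table under the post's axis; x towards the bar's hinge, z up; board from x = -60 to 200 mm.
- post_hole (a point): Centre of the mouth of the post's cross hole, on the post face away from the bar's hinge, 82 mm above the table. Its x axis is the direction in which the pin is pushed in (towards the bar's hinge), z up. The hole is 20 mm long, open at both ends.
- bar_hinge (a point): Centre of the bar's hinge, 150 mm from the post's axis and 68 mm above the table; axes as the board's. The hinge axis runs along the board's y.
- bar_press (a point): Point on the bar's upper face on its centre line, 95 mm from the hinge and 6 mm above the hinge's level when closed: a place to press the bar down.
- bar (a joint): Angle (rad) of the aluminium hold-down bar: 44 mm wide, 12 mm thick, reaching 180 mm from the hinge, with a slot near its end that goes over the post. 0 = fully down, level, top face 74 mm above the table; grows as its free end is raised, at most 1.3. Stiff hinge: it stays where it is left; some 2 to 6 N at bar_press moves it.
- linch_pin: Steel linch pin, about 110 g: shank 10 mm square, 36 mm long, last 7 mm tapered; cross-bar head 14 mm long, 43 mm wide (y), 22 mm high, gripped across the 43 mm. Origin on the shank's axis at the head's front face, 5 mm above the table at the start; x towards the tip, z up. Head at x -14 to 0, z -5 to 17 mm. Only fits this way up: the bar's top is 8 mm below the hole's axis.
- pin_tip (a point): Tip of the linch pin, 36 mm ahead of its origin; axes as the pin's.
- ring (a joint): Angle (rad) of the pin's sprung ring, a loop of 5 mm steel wire, 39 mm wide outside, 29 inside, hinged in the head (axis along the pin's y at x -7, z 8 mm). 0 = open, leaning back over the head, as at the start; 2.35 = shut, round the post, its end before the pin's tip. Over-centre spring: driven away from 1.18 to either side and held there; some 1 N at its end moves it.
- ring_end (a point): Middle of the ring's far end, on the wire's axis, 50 mm from the ring's hinge. With the ring open it stands at about x = -36, z = 49 mm in the pin's frame; shut, at about x = 42, z = 0.
- plain_pin: Bystander: plain steel pin, 10 mm square, 50 mm long, with a small head 30 mm wide and no ring, lying on the table.
- gouge_a: Bystander: gouge with a wooden handle, about 200 mm long, lying on the table.
- gouge_b: Bystander: another gouge, about 190 mm long, lying on the table.
- knife: Bystander: small carving knife with a wooden handle, 125 mm long, lying on the table between the robot and the carving board.
- mallet: Bystander: turned wooden mallet standing on its head, 225 mm high, 84 mm wide.
- figure: Bystander: small turned wooden figure, 53 mm high, standing on the far right corner of the carving board.

How it is judged:
On the way, in this order (a step that is already met when the one before it is completed fails the run):
1. the bar is fully down (within 0.04 rad) (value of joint bar below 0.04 rad), for 0.2 s.
2. the linch pin is through the post's hole, its head within 6 mm of the post, while the ring is still open (value of joint bar below 0.04 rad and distance between linch_pin and post_hole below 0.006 m and x of pin_tip in the frame of post_hole above 0.03 m and angle between the x axis of linch_pin and the x axis of post_hole, either way round below 0.12 rad and angle between the z axis of linch_pin and the z axis of post_hole, either way round below 0.2 rad and value of joint ring below 1.15 rad), for 0.2 s.
3. the ring is flipped over the post and the pin's end and shut (above 2.15 rad), with the pin still home (value of joint bar below 0.04 rad and distance between linch_pin and post_hole below 0.006 m and x of pin_tip in the frame of post_hole above 0.03 m and angle between the x axis of linch_pin and the x axis of post_hole, either way round below 0.12 rad and angle between the z axis of linch_pin and the z axis of post_hole, either way round below 0.2 rad and value of joint ring above 2.15 rad), for 0.3 s.
At the end, for the whole second after the job is handed in: The bar is down within 0.04 rad, the linch pin is home in the post's hole (shoulder within 6 mm of the mouth, in line within 0.12 rad, right way up), pushed in from the side away from the hinge, its ring is shut above 2.15 rad, and all is at rest (all of step 3 and linear speed of linch_pin below 0.02 m/s); the robot touches nothing.
It fails at once if a bystander (plain pin, gouge, mallet, knife or figure) is shifted by more than 30 mm (distance of any of plain_pin, gouge_a, gouge_b, mallet, knife, figure from where it was at the start of the episode above 0.03 m).
It also fails if it takes over 69 s, if anything falls off the work surface, if the arm or the gripper's body presses on something with over 40 N, if the wrist force passes 120 N, or if a joint passes its speed limit or range.

### The arm

A 6-joint arm with a two-finger parallel gripper is mounted at the origin on the work surface. World frame = base frame: x ahead of the robot, y to its left, z up, the work surface at z = 0. Lengths are in m, angles in rad, forces in N, time in s.
With the tool pointing down it reaches from about 0.325 to 0.85 m from the base axis. Payload 15.5 kg.
Tool frame: the origin (TCP) lies at the very end of the fingers, on their centre line; the grasp point (between the pads) lies 19 mm behind it; z points along the fingers, y is the line along which they close (so a half turn about z gives the same grasp; the last joint's range is limited). The gripper opens to 91 mm and grips with 3 to 60 N. Pads are 32 mm wide; open, the fingers measure 118 mm over their backs; the gripper's body (76 mm by 178 mm) begins 60 mm behind the grasp point.
Start: joints at [-1.409, 0.494, 1.345, -0, 1.302, -0.096], TCP at [0.159, -0.605, 0.214] pointing down, gripper open.
Joint ranges: [-2.91, 2.91], [-0.82, 2.16], [0.22, 2.67], [-1.22, 4.37], [0.12, 2.79], [-3.08, 3.08]. Speed limits (rad/s): [1.89, 1.89, 2.57, 3.01, 3.01, 3.01].

### API

Orientations are given as a unit quaternion [w, x, y, z].
In Python, from workcell import r, cams, ticket, probe_bus gives the robot as it stands (r), with the cameras (cams), the job (ticket) and the readings (probe_bus).
- The arm moves only by the tool send_path, called after "Call:" as a command line: name --argument value ..., lists and objects as JSON in quotes. Schema: {"type":"object","properties":{"steps":{"type":"array","items":{"type":"object","properties":{"ax":{"type":"number"},"ay":{"type":"number"},"az":{"type":"number"},"tx":{"type":"number"},"ty":{"type":"number"},"tz":{"type":"number"},"jaw":{"type":"number"}},"additionalProperties":false,"required":["jaw"]},"minItems":1,"maxItems":5},"only":{"type":"string"},"quiet":{"type":"boolean"},"lines":{"type":"string"}},"required":["steps"],"additionalProperties":false}. steps is a list of rows, 1 to 5 of them, each an object with the fields ax, ay, az (a rotation vector in parts of the range, where 1.0 means pi rad), tx, ty, tz (the shift in shares of the most that a row can go, 1 being 50 mm), jaw (the finger opening in m); a field left out counts as zero (the opening has to be given); each row shifts and turns the commanded pose from where the row before left it, along the tool's axes as they then stand; what a row does not reach is not made up. A row lasts 1/10 s, in which the tool goes at most 0.05 m and 0.15 rad, less where a joint would pass 70% of its speed; a pose out of reach is approached as far as the arm can. The fingers move at their own pace and stop on an object; the grip force is fixed at half the most. Time passes only in rows, so rows that do not move let the fingers close. The tool returns the time, the measured TCP pose, the force, the opening and the grip force at its end. only (a regular expression) keeps the lines of the reply that match it, lines (a string "A,B") keeps lines A to B, and quiet returns only ok. A shift or turn number past 1, either way, is cut back to 1. Input that does not fit is refused with a message, and nothing moves.
- probe_bus.get_obs(): the state, without advancing time (a new reading comes with each control period).
- cams.get_image(name): name is "scene" or "top"; returns the picture (400x640x3 uint8, red, green, blue); there is no depth.
- cams.camera_model(name): a dict with "vertical_fov" (degrees; the focal length in pixels is half the picture's height over the tangent of half this angle, whatever the lens; pixels are square), "cx", "cy" (the principal point, pixels), "eye" and "rotation" of the camera in the world. Camera axes: x right, y down, z forward; pixel columns grow to the right and rows downward; lengths in m; the calibration is good to about 2 mm. A picture is of the moment at which its call begins. camera_model takes no time and is no camera call.
- ticket.sign_off(): hands the job in; it is judged then, once.
The state is a dict: "t": time; "q": joint angles; "qvel": joint speeds; "tau": joint torques, N m; "tcp_pos": TCP position; "ee_rot": TCP orientation; "wrist_force": force on the tool from outside, world axes, zero at the start; "moment": the same for the moment, N m; "gripper_width": finger opening in m; "finger_force": force on a finger pad.
Only numpy, scipy, OpenCV 4.12 (cv2) and the standard library are available. Lean on these libraries where they do the work, as an engineer would, in place of code of your own. Each camera call takes 0.05 s, during which the arm holds its last target. There are 200 camera calls.

## Working session

There is one attempt and no reset: what is moved stays moved. The work goes in short steps, Python scripts to look and compute and a tool call to move; the robot and the scene stay as the last step left them, time stands still between calls to the robot, and variables do not carry over. Pictures are saved under pics/ and viewed, at most 10 in all, crops included, and the job is handed in when it is done.

```bash
mkdir -p pics; ls; python3 - <<'E'
from workcell import r, cams, ticket, probe_bus
import cv2
for n in("scene","top"):
    im=cams.get_image(n); cv2.imwrite(f"pics/{n}0.png",im[:,:,::-1])
    print(n,cams.camera_model(n))
o=probe_bus.get_obs();print(o)
E
```

```text
pics
workcell.py
scene {'vertical_fov': 54.60415199548355, 'cx': 311.91583270351447, 'cy': 203.2266618976687, 'eye': array([ 0.96713483, -0.38718177,  0.96707356]), 'rotation': array([-0.23735941,  0.87948844,  0.39617733, -0.11490921])}
top {'vertical_fov': 51.445182709106305, 'cx': 321.05391184081105, 'cy': 204.2365630232107, 'eye': array([ 0.39790443, -0.07480249,  1.21535755]), 'rotation': array([-0.05740423,  0.70641188, -0.7034917 ,  0.0527866 ])}
{'t': 0.1, 'q': array([-1.40955902e+00,  4.94130807e-01,  1.34602284e+00,  1.16670703e-05,
        1.30252222e+00, -9.54873130e-02]), 'qvel': array([ 0.0018523 , -0.00062297, -0.00137641,  0.00063102, -0.00103656,
       -0.00043953]), 'tau': array([ 2.37704837e-03, -8.80240846e+01, -3.82540584e+01,  7.10233999e-02,
        4.82216198e-02, -3.00096690e-05]), 'tcp_pos': array([ 0.15865841, -0.60419081,  0.21340753]), 'ee_rot': array([-5.41498110e-04,  9.91772917e-01,  1.28008543e-01, -1.21810941e-05]), 'wrist_force': array([-0.53088962, -0.29211498,  0.17799041]), 'moment': array([ 0.07546706, -0.06226387, -0.00216831]), 'finger_force': 0.0, 'gripper_width': 0.09093527613649037}
```

View pics/scene0.png

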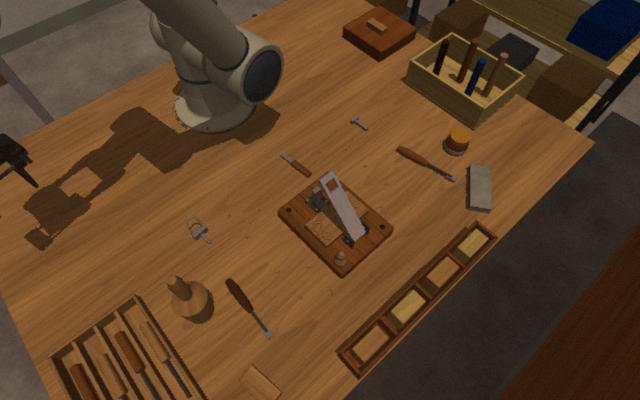

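View pics/top0.png

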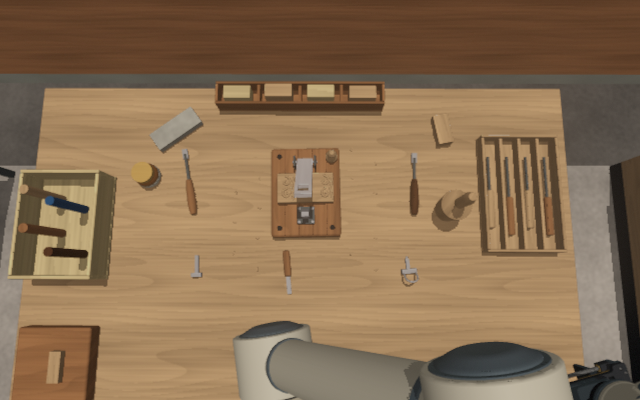

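The scene view shows the board around (335,222), with the bar raised and the linch pin at (198,230). In the top view, the post is at (305,214), the hinge near (305,163), and the linch pin at (408,270) with its tip up (+x). Next I'll enlarge these areas.

```bash
cat > h.py <<'E'
import numpy as np, cv2
from workcell import r, cams, ticket, probe_bus
from scipy.spatial.transform import Rotation as R
def rot(q): return R.from_quat([q[1],q[2],q[3],q[0]]).as_matrix()
def cam(n):
    c=cams.camera_model(n); f=200/np.tan(np.radians(c['vertical_fov'])/2); return c,f,rot(c['rotation'])
def ray(n,u,v):
    c,f,M=cam(n); d=M@np.array([(u-c['cx'])/f,(v-c['cy'])/f,1]); return np.array(c['eye']),d/np.linalg.norm(d)
def onz(n,u,v,z):
    e,d=ray(n,u,v); return e+d*(z-e[2])/d[2]
def proj(n,p):
    c,f,M=cam(n); x=M.T@(np.array(p)-c['eye']); return np.array([c['cx']+f*x[0]/x[2],c['cy']+f*x[1]/x[2]])
def tri(a,b):
    (e1,d1),(e2,d2)=ray("top",*a),ray("scene",*b)
    s=np.linalg.lstsq(np.c_[d1,-d2],e2-e1,rcond=None)[0]
    p,q=e1+s[0]*d1,e2+s[1]*d2; return (p+q)/2,np.linalg.norm(p-q)
def crop(im,x0,y0,w,h,W,H): return cv2.resize(im[y0:y0+h,x0:x0+w],(W,H),interpolation=cv2.INTER_CUBIC)
def pose():
    o=probe_bus.get_obs(); return o['tcp_pos'],rot(o['ee_rot']),o
E
python3 - <<'E'
from h import *
a=cv2.imread('pics/top0.png');b=cv2.imread('pics/scene0.png')
L=np.vstack([crop(a,255,140,100,100,400,300) if 0 else crop(a,260,143,96,72+28,400,417)[:300*1] if 0 else crop(a,255,145,120,96,375,300),crop(a,385,250,50,40,375,300)])
Rr=np.vstack([crop(b,275,165,125,110,341,300),crop(b,180,210,40,35,343,300)[:,:341]])
cv2.imwrite('pics/c1.png',np.clip(np.hstack([L,Rr])*1.4,0,255).astype('uint8'))
E
```

```text
(no output)
```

View pics/c1.png

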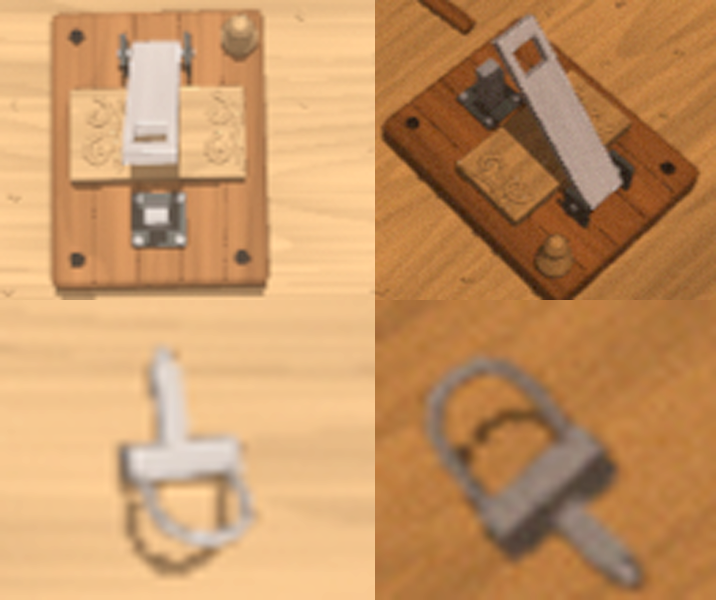

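Crop c1: the bar is raised, the post top is at about (304.9,213.8) in top and (316.4,190.7) in scene, and the ring leans back over the pin's head at top (409.5,271). I'll measure these with masks.

```bash
python3 - <<'E'
from h import *
a=cv2.imread('pics/top0.png');b=cv2.imread('pics/scene0.png')
# board edges
hsv=cv2.cvtColor(a,cv2.COLOR_BGR2HSV)
print('table',hsv[230,250],'board',hsv[230,285],'pin',hsv[271,409],hsv[262,407])
def up(im,x0,y0,w,h,s=8): return cv2.resize(im[y0:y0+h,x0:x0+w],None,fx=s,fy=s,interpolation=cv2.INTER_CUBIC)
def back(p,x0,y0,s=8): return (np.array(p)+.5)/s-.5+[x0,y0]
# board
u=cv2.cvtColor(up(a,262,140,90,105),cv2.COLOR_BGR2HSV)
m=((u[...,0]<13)&(u[...,1]>110)).astype('uint8')
m=cv2.morphologyEx(m,cv2.MORPH_OPEN,np.ones((15,15)))
c=max(cv2.findContours(m,0,1)[0],key=cv2.contourArea)
bx=back(cv2.boxPoints(cv2.minAreaRect(c)),262,140)
P=np.array([onz('top',*p,.04)[:2] for p in bx]);print('board corners px\n',bx,'\n',P)
for i in range(4):
    d=P[(i+1)%4]-P[i];print(np.linalg.norm(d),np.degrees(np.arctan2(d[1],d[0])))
print('centre',P.mean(0))
print('post tri',tri((304.9,213.8),(316.4,190.7)),onz('top',304.9,213.8,.1))
# pin
for n,im,(x0,y0,w,h) in(('top',a,(385,250,50,40)),('scene',b,(180,210,40,35))):
    u=cv2.cvtColor(up(im,x0,y0,w,h),cv2.COLOR_BGR2HSV)
    m=(u[...,1]<70).astype('uint8')
    cs=[c for c in cv2.findContours(m,0,1)[0] if cv2.contourArea(c)>200]
    print(n,[ (cv2.contourArea(c),back(np.r_[c[:,0].min(0)],x0,y0),back(c[:,0].max(0),x0,y0)) for c in cs])
    er=cv2.morphologyEx(m,cv2.MORPH_OPEN,np.ones((1,1)) if 0 else cv2.getStructuringElement(2,(29,29)))
    c=max(cv2.findContours(er,0,1)[0],key=cv2.contourArea)
    rc=cv2.minAreaRect(c);bx=back(cv2.boxPoints(rc),x0,y0);print(bx)
    if n=='top':
        Q=np.array([onz('top',*p,.022)[:2] for p in bx]);print(Q,Q.mean(0))
        for i in range(2):
            d=Q[i+1]-Q[i];print(np.linalg.norm(d),np.degrees(np.arctan2(d[1],d[0])))
        top=max(cs,key=cv2.contourArea)[:,0]; t=top[top[:,1]<top[:,1].min()+8].mean(0); t=back(t,x0,y0);print('tip',t,onz('top',*t,.005))
E
```

```text
table [ 16 106 175] board [ 13 141 146] pin [ 13  22 161] [ 13  22 161]Traceback (most recent call last):
  File "<stdin>", line 12, in <module>
ValueError: max() iterable argument is empty
```

```bash
python3 - <<'E'
from h import *
a=cv2.imread('pics/top0.png');b=cv2.imread('pics/scene0.png')
def up(im,x0,y0,w,h,s=8): return cv2.resize(im[y0:y0+h,x0:x0+w],None,fx=s,fy=s,interpolation=cv2.INTER_CUBIC)
def back(p,x0,y0,s=8): return (np.array(p)+.5)/s-.5+[x0,y0]
u=cv2.cvtColor(up(a,262,140,90,105),cv2.COLOR_BGR2HSV)
m=((u[...,1]>124)&(u[...,2]<165)).astype('uint8')
m=cv2.morphologyEx(m,cv2.MORPH_CLOSE,np.ones((25,25)));m=cv2.morphologyEx(m,cv2.MORPH_OPEN,np.ones((41,41)))
c=max(cv2.findContours(m,0,1)[0],key=cv2.contourArea)
bx=back(cv2.boxPoints(cv2.minAreaRect(c)),262,140)
P=np.array([onz('top',*p,.04)[:2] for p in bx]);print('board corners px\n',bx,'\n',P)
for i in range(4):
    d=P[(i+1)%4]-P[i];print(np.linalg.norm(d),np.degrees(np.arctan2(d[1],d[0])))
print('centre',P.mean(0))
print('post tri',tri((304.9,213.8),(316.4,190.7)),onz('top',304.9,213.8,.1))
for n,im,(x0,y0,w,h) in(('top',a,(385,250,50,40)),('scene',b,(180,210,40,35))):
    u=cv2.cvtColor(up(im,x0,y0,w,h),cv2.COLOR_BGR2HSV)
    m=(u[...,1]<70).astype('uint8')
    cs=[c for c in cv2.findContours(m,0,1)[0] if cv2.contourArea(c)>200]
    print(n,[ (cv2.contourArea(c),back(c[:,0].min(0),x0,y0),back(c[:,0].max(0),x0,y0)) for c in cs])
    er=cv2.morphologyEx(m,cv2.MORPH_OPEN,np.ones((29,29),'uint8') if n=='top' else cv2.getStructuringElement(2,(33,33)))
    c=max(cv2.findContours(er,0,1)[0],key=cv2.contourArea)
    bx=back(cv2.boxPoints(cv2.minAreaRect(c)),x0,y0);print(bx)
    if n=='top':
        Q=np.array([onz('top',*p,.022)[:2] for p in bx]);print(Q,Q.mean(0))
        for i in range(2):
            d=Q[i+1]-Q[i];print(np.linalg.norm(d),np.degrees(np.arctan2(d[1],d[0])))
        top=max(cs,key=cv2.contourArea)[:,0]; t=top[top[:,1]<top[:,1].min()+8].mean(0); t=back(t,x0,y0);print('tip',t,onz('top',*t,.005))
E
```

```text
board corners px
 [[269.80385685 148.7316246 ]
 [339.13928986 147.60237503]
 [340.58827972 236.56939697]
 [271.25284576 237.69865417]] 
 [[ 0.74681141  0.08424769]
 [ 0.75079642 -0.11885234]
 [ 0.4902978  -0.12239495]
 [ 0.48628637  0.07393345]]
0.20313911472854787 -88.87594582589439
0.2605227111321466 -179.2208621497099
0.19636937898106135 91.17051856849787
0.2607291268960041 2.267166832597046
centre [ 0.618548   -0.02076654]
post tri (array([ 0.54866966, -0.02192944,  0.09202581]), np.float64(0.002638550121659129)) [ 0.54690246 -0.02342307  0.1       ]
top [(14992.5, array([400.6875, 255.9375]), array([418.1875, 282.4375]))]
[[401.1875 258.5625]
 [416.4375 258.5625]
 [416.4375 273.5625]
 [401.1875 273.5625]]
[[ 0.42979003 -0.29548515]
 [ 0.42998371 -0.33885417]
 [ 0.38785034 -0.33754729]
 [ 0.38764829 -0.29441785]] [ 0.40881809 -0.31657611]
0.04336945234652612 -89.74412557536819
0.042153633890578246 178.22338085034625
tip [406.20923913 256.24184783] [ 0.43696365 -0.31329671  0.005     ]
scene [(2010.5, array([199.5625, 232.1875]), array([209.9375, 242.1875])), (4047.0, array([190.4375, 223.0625]), array([205.6875, 237.0625])), (363.5, array([186.1875, 216.8125]), array([194.8125, 222.8125]))]
[[192.9375 236.5625]
 [192.9375 232.5625]
 [196.9375 232.5625]
 [196.9375 236.5625]]
```

```bash
python3 - <<'E'
from h import *
a=cv2.imread('pics/top0.png')
x0,y0,s=385,250,8
u=cv2.resize(a[y0:y0+40,x0:x0+50],None,fx=s,fy=s,interpolation=cv2.INTER_CUBIC)
m=cv2.cvtColor(u,cv2.COLOR_BGR2HSV)[...,1]<65
B=lambda p:(np.array(p)+.5)/s-.5+[x0,y0]
# shank centreline rows
pts=[]
for v in range(65,140,5):
    c=np.where(m[v])[0]
    q=B((c.mean(),v)); pts.append(onz('top',*q,.008)[:2]); print(v,c.min(),c.max(),end='; ')
pts=np.array(pts);k=np.polyfit(pts[:,0],pts[:,1],1);print('\nshank yaw',np.degrees(np.arctan(k[0])),'y at x',[(x,np.polyval(k,x)) for x in(.4,.43)])
# head: front & back edges per column, side edges
F=[];Bk=[]
for c in list(range(140,158,3))+list(range(200,245,5)):
    v=np.where(m[:,c])[0]; F.append(onz('top',*B((c,v.min())),.022)[:2])
for c in range(195,225,5):
    g=np.where(~m[150:,c])[0]; Bk.append(onz('top',*B((c,150+g.min())),.022)[:2])
F=np.array(F);Bk=np.array(Bk)
print('front',np.degrees(np.arctan(np.polyfit(F[:,1],F[:,0],1)[0])),F.round(4).tolist(),'back',Bk.round(4).tolist())
for v in range(150,195,6):
    c=np.where(m[v])[0];print(v,onz('top',*B((c.min(),v)),.022)[:2].round(4),onz('top',*B((c.max(),v)),.022)[:2].round(4))
E
```

```text
65 164 184; 70 162 188; 75 161 192; 80 161 192; 85 162 193; 90 162 194; 95 163 195; 100 164 195; 105 165 196; 110 166 196; 115 167 196; 120 168 197; 125 168 198; 130 169 199; 135 169 200; 
shank yaw 6.793118597179999 y at x [(0.4, np.float64(-0.3169497086309462)), (0.43, np.float64(-0.31337607948412477))]
front -7.104885254088271 [[0.4003, -0.2972], [0.4003, -0.2983], [0.4006, -0.2994], [0.4006, -0.3004], [0.4006, -0.3015], [0.401, -0.3025], [0.4088, -0.3187], [0.4032, -0.3203], [0.4035, -0.3221], [0.4035, -0.3239], [0.4035, -0.3256], [0.4035, -0.3274], [0.4039, -0.3292], [0.4043, -0.331], [0.4043, -0.3327]] back [[0.3881, -0.3163], [0.3881, -0.3181], [0.3885, -0.3199], [0.3888, -0.3217], [0.3892, -0.3234], [0.3895, -0.3252]]
150 [ 0.4024 -0.3065] [ 0.4025 -0.3373]
156 [ 0.4003 -0.2969] [ 0.4004 -0.3379]
162 [ 0.3981 -0.2936] [ 0.3983 -0.3379]
168 [ 0.396  -0.2939] [ 0.3962 -0.3378]
174 [ 0.3939 -0.2942] [ 0.3941 -0.3384]
180 [ 0.3918 -0.2945] [ 0.392  -0.3387]
186 [ 0.3897 -0.2948] [ 0.3899 -0.3376]
192 [ 0.3877 -0.2969] [ 0.3879 -0.3383]
```

The manual's scale: shifts go in shares of 50 mm and turns go in shares of pi rad. Converting my numbers, -0.04 m is -0.8, -0.035 m is -0.7, 0.12 rad is 0.0382.

```bash
python3 - <<'E'
from h import *
from scipy.optimize import brentq
psi=np.radians(1.1);X=np.array([np.cos(psi),np.sin(psi),0]);Z=np.array([0,0,1])
post=np.array([.5475,-.0225,0]);hg=post+.15*X+.068*Z
print('hinge px',proj('top',hg),proj('scene',hg))
for th in np.arange(.5,1.31,.1):
    e=hg+.18*(-np.cos(th)*X+np.sin(th)*Z)+.006*(np.sin(th)*X+np.cos(th)*Z)
    print(round(th,2),proj('top',e).round(1),proj('scene',e).round(1),e.round(3))
print('mallet',onz('top',452,207,.15))
E
```

```text
hinge px [304.63027844 162.78186702] [354.93040881 231.63349002]
0.5 [303.5 212.5] [313.9 175.1] [ 0.542 -0.023  0.16 ]
0.6 [303.2 207.8] [316.6 174. ] [ 0.552 -0.022  0.175]
0.7 [302.9 202.5] [319.7 173.6] [ 0.564 -0.022  0.189]
0.8 [302.6 196.6] [323.3 173.7] [ 0.576 -0.022  0.201]
0.9 [302.3 190.2] [327.4 174.5] [ 0.59  -0.022  0.213]
1.0 [302.1 183.4] [332.  175.9] [ 0.605 -0.021  0.223]
1.1 [301.9 176.3] [336.9 178. ] [ 0.621 -0.021  0.231]
1.2 [301.7 168.9] [342.2 180.8] [ 0.638 -0.021  0.238]
1.3 [301.5 161.4] [347.7 184.2] [ 0.655 -0.02   0.243]
mallet [ 0.55943385 -0.4066179   0.15      ]
```

Call:
send_path --steps '[{"az": 0.0382, "tz": -0.8, "jaw": 0}, {"az": 0.0372, "tz": -0.8, "jaw": 0}, {"tx": 0.6, "ty": -0.7, "tz": -0.6, "jaw": 0}, {"tx": 0.6, "ty": -0.8, "jaw": 0}, {"tx": 0.6, "ty": -0.8, "jaw": 0}]'

```text
t: 0.6
tcp_pos: [0.2444, -0.4899, 0.3216]
ee_rot: [0.0, 1.0, 0.009, 0.0]
wrist_force: [1.0, 0.9, -1.1]
gripper_width: 0.0539
finger_force: 0.0
```

Scaled: -0.038 m is -0.76, 0.03 m is 0.6.

Call:
send_path --steps '[{"tx": 0.6, "ty": -0.76, "jaw": 0}, {"tx": 0.6, "ty": -0.76, "jaw": 0}, {"tx": 0.6, "ty": -0.76, "jaw": 0}, {"tx": 0.6, "ty": -0.76, "jaw": 0}, {"tx": 0.6, "ty": -0.76, "jaw": 0}]'

```text
t: 1.1
tcp_pos: [0.3907, -0.2962, 0.3211]
ee_rot: [-0.0, 1.0, 0.01, -0.0]
wrist_force: [1.3, -1.0, 0.7]
gripper_width: 0.0137
finger_force: 0.0
```

Call:
send_path --steps '[{"tx": 0.6, "ty": -0.76, "jaw": 0}, {"tx": 0.6, "ty": -0.76, "jaw": 0}, {"tx": 0.6, "ty": -0.76, "jaw": 0}, {"tx": 0.6, "ty": -0.76, "jaw": 0}, {"tx": 0.6, "ty": -0.76, "jaw": 0}]'

```text
t: 1.6
tcp_pos: [0.537, -0.1032, 0.321]
ee_rot: [-0.0, 1.0, 0.01, -0.0]
wrist_force: [0.1, -1.0, 0.9]
gripper_width: 0.0007
finger_force: 0.0
```

Call:
send_path --steps '[{"tx": 0.6, "ty": -0.76, "tz": 0.4, "jaw": 0}, {"tx": 0.6, "ty": -0.76, "tz": 0.4, "jaw": 0}, {"jaw": 0}]'

```text
t: 1.9
tcp_pos: [0.593, -0.0271, 0.2798]
ee_rot: [-0.001, 1.0, 0.012, -0.002]
wrist_force: [-0.8, -0.7, -1.0]
gripper_width: 0.0005
finger_force: 0.0
```

Scaled: 0.03 m is 0.6, 0.015 m is 0.3.

Call:
send_path --steps '[{"tx": 0.26, "ty": -0.12, "tz": 0.6, "jaw": 0}, {"tz": 0.6, "jaw": 0}, {"tz": 0.4, "jaw": 0}, {"tz": 0.3, "jaw": 0}, {"tz": 0.3, "jaw": 0}]'

```text
t: 2.4
tcp_pos: [0.6045, -0.0253, 0.1723]
ee_rot: [-0.0, 1.0, 0.01, -0.0]
wrist_force: [-3.1, 6.0, 4.7]
gripper_width: 0.0009
finger_force: 3.1
```

Call:
send_path --steps '[{"tz": 0.3, "jaw": 0}, {"tz": 0.3, "jaw": 0}, {"tz": 0.3, "jaw": 0}, {"tz": 0.3, "jaw": 0}, {"tz": 0.2, "jaw": 0}]'

```text
t: 2.9
tcp_pos: [0.6043, -0.0255, 0.1021]
ee_rot: [-0.0, 1.0, 0.01, -0.001]
wrist_force: [-0.0, -0.1, 2.4]
gripper_width: 0.0004
finger_force: 1.1
```

Scaled: 0.01 m is 0.2, 0.006 m is 0.12.

Call:
send_path --steps '[{"tz": 0.2, "jaw": 0}, {"tz": 0.2, "jaw": 0}, {"tz": 0.12, "jaw": 0}, {"tz": 0.06, "jaw": 0}, {"tz": 0.04, "jaw": 0}]'

```text
t: 3.4
tcp_pos: [0.6047, -0.0253, 0.0737]
ee_rot: [0.0, 1.0, 0.01, 0.0]
wrist_force: [-21.2, 0.5, 62.7]
gripper_width: 0.0006
finger_force: 31.1
```

Call:
send_path --steps '[{"tz": 0.04, "jaw": 0}, {"jaw": 0}]'

```text
t: 3.6
tcp_pos: [0.6047, -0.0252, 0.0737]
ee_rot: [0.0, 1.0, 0.01, 0.001]
wrist_force: [-23.9, 0.3, 66.1]
gripper_width: 0.0006
finger_force: 32.7
```

```bash
python3 - <<'E'
from h import *
cv2.imwrite('pics/top1.png',cams.get_image('top')[:,:,::-1])
E
```

```text
(no output)
```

Scaled: -0.04 m is -0.8, -0.027 m is -0.54.

Call:
send_path --steps '[{"tz": -0.8, "jaw": 0}, {"tz": -0.8, "jaw": 0}, {"tx": -0.54, "ty": 0.72, "jaw": 0.09}, {"tx": -0.54, "ty": 0.72, "jaw": 0.09}, {"tx": -0.54, "ty": 0.72, "jaw": 0.09}]'

```text
t: 4.15
tcp_pos: [0.5256, -0.1358, 0.1506]
ee_rot: [0.0, 1.0, 0.01, 0.001]
wrist_force: [1.1, -0.0, -0.3]
gripper_width: 0.0213
finger_force: 0.0
```

Call:
send_path --steps '[{"tx": -0.54, "ty": 0.72, "jaw": 0.09}, {"tx": -0.54, "ty": 0.72, "jaw": 0.09}, {"tx": -0.54, "ty": 0.72, "jaw": 0.09}, {"tx": -0.54, "ty": 0.72, "jaw": 0.09}, {"tx": -0.54, "ty": 0.72, "jaw": 0.09}]'

```text
t: 4.65
tcp_pos: [0.3937, -0.319, 0.1503]
ee_rot: [0.0, 1.0, 0.01, 0.0]
wrist_force: [1.1, -0.5, -0.4]
gripper_width: 0.0615
finger_force: 0.0
```

Call:
send_path --steps '[{"az": -0.0309, "jaw": 0.09}, {"jaw": 0.09}]'

```text
t: 4.85
tcp_pos: [0.3942, -0.3185, 0.1502]
ee_rot: [0.0, 0.998, 0.058, 0.0]
wrist_force: [0.9, 0.7, 0.0]
gripper_width: 0.0774
finger_force: 0.0
```

```bash
python3 - <<'E'
from h import *
a=cams.get_image('top')[:,:,::-1];cv2.imwrite('pics/top2.png',a)
b=cams.get_image('scene')[:,:,::-1];cv2.imwrite('pics/scene2.png',b)
cv2.imwrite('pics/c2.png',np.clip(np.vstack([np.hstack([crop(a,255,145,120,96,375,300),crop(b,275,165,125,100,375,300)]),np.hstack([crop(a,360,220,100,80,375,300),crop(b,150,180,100,80,375,300)])])*1.4,0,255).astype('uint8'))
E
```

```text
(no output)
```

View pics/c2.png

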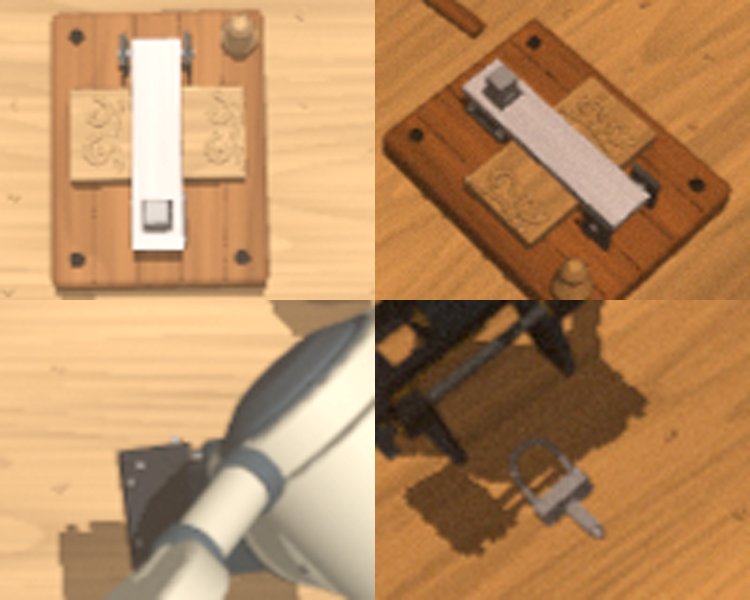

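The bar is down over the post, with its top view running from (305,157) to (305,224). The fingers are above and around the untouched pin. I'll measure the bar line and lower the gripper.

Scaled: 0.04 m is 0.8, 0.035 m is 0.7.

```bash
python3 - <<'E'
from h import *
a=cv2.imread('pics/top2.png');x0,y0,s=285,145,8
u=cv2.resize(a[y0:y0+95,x0:x0+45],None,fx=s,fy=s,interpolation=cv2.INTER_CUBIC)
g=u.min(2);m=((g>120)).astype('uint8')
c=max(cv2.findContours(m,0,1)[0],key=cv2.contourArea)
bx=(cv2.boxPoints(cv2.minAreaRect(c))+.5)/s-.5+[x0,y0]
P=np.array([onz('top',*p,.074)[:2] for p in bx]);print(P.round(4))
for i in range(4):
    d=P[(i+1)%4]-P[i];print(np.linalg.norm(d).round(4),np.degrees(np.arctan2(d[1],d[0])))
print(P.mean(0))
# post top
m2=(u.max(2)<175)&(np.abs(u.max(2).astype(int)-u.min(2))<40)
mm=np.zeros_like(m);mm[45*8:85*8,8*10:8*32]=m2[45*8:85*8,8*10:8*32]
c=max(cv2.findContours(mm,0,1)[0],key=cv2.contourArea);x,y,w,h=cv2.boundingRect(c);print(np.array([x,y,x+w,y+h])/8+[x0,y0,x0,y0])
E
```

```text
[[ 0.7127  0.0072]
 [ 0.7135 -0.0431]
 [ 0.521  -0.0469]
 [ 0.5202  0.0021]]
0.0503 -89.09638713766115
0.1926 -178.86647913457415
0.0491 90.94469719760106
0.1926 1.5145861838813415
[ 0.61687199 -0.02018767]
[299.75  208.5   310.875 220.125]
```

Call:
send_path --steps '[{"tx": 0.02, "ty": -0.04, "tz": 0.8, "jaw": 0.09}, {"tz": 0.8, "jaw": 0.09}, {"tz": 0.7, "jaw": 0.09}, {"tz": 0.5, "jaw": 0.09}, {"tz": 0.14, "jaw": 0.09}]'

```text
t: 5.45
tcp_pos: [0.3952, -0.3136, 0.0009]
ee_rot: [-0.001, 0.998, 0.058, -0.001]
wrist_force: [0.9, -0.4, 0.5]
gripper_width: 0.0905
finger_force: 0.0
```

Scaled: 0.002 m is 0.04, -0.001 m is -0.02.

Call:
send_path --steps '[{"ty": 0.04, "tz": -0.02, "jaw": 0.0}, {"jaw": 0.0}, {"jaw": 0.0}, {"jaw": 0.0}, {"jaw": 0.0}]'

```text
t: 5.95
tcp_pos: [0.3959, -0.3176, 0.0047]
ee_rot: [0.0, 0.998, 0.058, 0.0]
wrist_force: [-0.7, 0.2, 0.3]
gripper_width: 0.053
finger_force: 0.0
```

Call:
send_path --steps '[{"jaw": 0.0}, {"jaw": 0.0}, {"jaw": 0.0}]'

```text
t: 6.25
tcp_pos: [0.3957, -0.3174, 0.0043]
ee_rot: [0.0, 0.998, 0.058, 0.0]
wrist_force: [-0.3, 0.5, 7.8]
gripper_width: 0.0431
finger_force: 30.0
```

Scaled: -0.04 m is -0.8, -0.03 m is -0.6.

Call:
send_path --steps '[{"tz": -0.6, "jaw": 0.0}, {"tz": -0.8, "jaw": 0.0}, {"tz": -0.7, "jaw": 0.0}, {"tx": 0.3, "ty": -0.8, "jaw": 0.0}, {"tx": 0.3, "ty": -0.8, "jaw": 0.0}]'

```text
t: 6.75
tcp_pos: [0.4166, -0.2344, 0.1101]
ee_rot: [0.001, 0.998, 0.057, 0.001]
wrist_force: [0.5, -0.1, -2.6]
gripper_width: 0.043
finger_force: 30.0
```

Call:
send_path --steps '[{"tx": 0.3, "ty": -0.8, "jaw": 0.0}, {"tx": 0.3, "ty": -0.8, "jaw": 0.0}, {"tx": 0.3, "ty": -0.8, "jaw": 0.0}, {"tx": 0.28, "ty": -0.8, "jaw": 0.0}, {"tx": 0.28, "ty": -0.8, "jaw": 0.0}]'

```text
t: 7.25
tcp_pos: [0.4653, -0.0255, 0.109]
ee_rot: [-0.0, 0.998, 0.058, -0.0]
wrist_force: [1.8, -1.0, -0.9]
gripper_width: 0.0425
finger_force: 30.0
```

Call:
send_path --steps '[{"az": 0.0159, "jaw": 0.0}, {"az": 0.015, "jaw": 0}, {"jaw": 0}]'

```text
t: 7.55
tcp_pos: [0.4652, -0.0268, 0.109]
ee_rot: [-0.0, 1.0, 0.01, -0.0]
wrist_force: [0.3, -0.3, -0.7]
gripper_width: 0.0427
finger_force: 30.0
```

Scaled: 0.015 m is 0.3, 0.0125 m is 0.25.

Call:
send_path --steps '[{"ty": -0.06, "tz": 0.3, "jaw": 0.0}, {"tz": 0.25, "jaw": 0.0}, {"jaw": 0}, {"jaw": 0}]'

```text
t: 7.95
tcp_pos: [0.4651, -0.0244, 0.0816]
ee_rot: [-0.0, 1.0, 0.01, -0.0]
wrist_force: [-0.1, -0.8, -1.5]
gripper_width: 0.0426
finger_force: 30.0
```

```bash
python3 - <<'E'
from h import *
a=cams.get_image('top')[:,:,::-1];cv2.imwrite('pics/top3.png',a)
b=cams.get_image('scene')[:,:,::-1];cv2.imwrite('pics/scene3.png',b)
cv2.imwrite('pics/c3.png',np.clip(np.hstack([crop(a,265,195,80,80,400,400),crop(b,260,150,80,80,400,400)])*1.4,0,255).astype('uint8'))
E
```

```text
(no output)
```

View pics/c3.png

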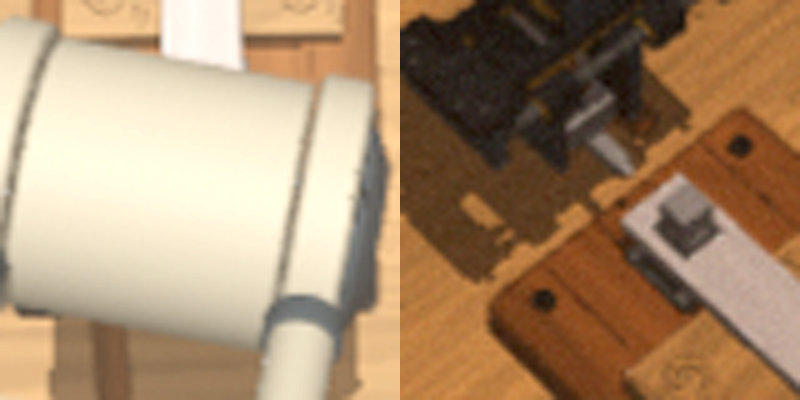

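Scene crop: the gripped pin's tip is at about px (306,184.5), the post top at (317.7,190), and the pin points at the post. Now checking both against their predicted pixels.

```bash
python3 - <<'E'
from h import *
psi=.0192;X=np.array([np.cos(psi),np.sin(psi),0]);Y=np.array([-X[1],X[0],0])
t=np.array([.4651,-.0244,.0823])
for k in(.040,.0423,.045): print('tip',k,proj('scene',t+k*X))
print('d/dy mm',proj('scene',t+.043*X+.005*Y)-proj('scene',t+.043*X),'d/dz',proj('scene',t+.043*X+[0,0,.005])-proj('scene',t+.043*X),'d/dx',proj('scene',t+.048*X)-proj('scene',t+.043*X))
for P in([.5475,-.0222,.1],[.549,-.0222,.1]):
    print('post top corners',[proj('scene',np.array(P)+.01*(i*X+j*Y)).round(1).tolist() for i,j in((-1,-1),(1,-1),(1,1),(-1,1))], proj('scene',P))
b=cv2.imread('pics/scene3.png');x0,y0=285,165
u=np.clip(cv2.resize(b[y0:y0+48,x0:x0+60],None,fx=12,fy=12,interpolation=cv2.INTER_CUBIC)*1.6,0,255).astype('uint8')
for P,c in((t+.0423*X,(0,0,255)),):
    q=(proj('scene',P)-[x0,y0]+.5)*12;cv2.circle(u,tuple(int(v) for v in q),3,c,-1)
q=np.array([(proj('scene',np.array([.5485,-.0222,.1])+.01*(i*X+j*Y))-[x0,y0]+.5)*12 for i,j in((-1,-1),(1,-1),(1,1),(-1,1))]).astype('int32')
cv2.polylines(u,[q],True,(0,255,0),1)
cv2.imwrite('pics/c4.png',u)
E
```

```text
tip 0.04 [304.90540551 183.03307009]
tip 0.0423 [305.46629744 183.54699607]
tip 0.045 [306.12592938 184.15139413]
d/dy mm [ 1.35826203 -1.03839905] d/dz [-0.05140631 -1.01330201] d/dx [1.2231808  1.12075849]
post top corners [[310.2, 188.8], [315.3, 193.5], [320.9, 189.1], [315.8, 184.5]] [315.53356284 188.97429011]
post top corners [[310.6, 189.2], [315.7, 193.8], [321.2, 189.5], [316.1, 184.9]] [315.90829227 189.32904485]
```

View pics/c4.png

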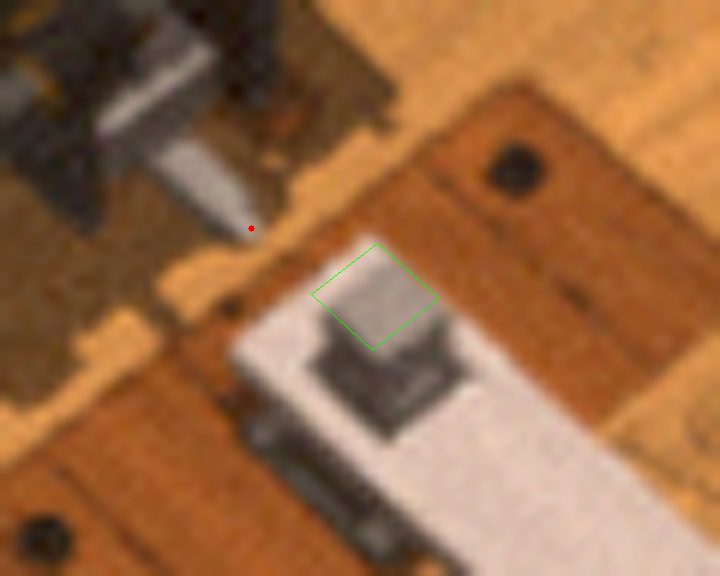

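Predicted and seen positions share nearly the same offset; the residual suggests shifting about 1 mm towards +y. I'll make that shift, then advance slowly.

Scaled: 0.01 m is 0.2, 0.005 m is 0.1.

Call:
send_path --steps '[{"tx": 0.2, "ty": -0.02, "tz": 0.006, "jaw": 0.0}, {"tx": 0.2, "jaw": 0.0}, {"tx": 0.1, "jaw": 0}, {"tx": 0.1, "jaw": 0}, {"tx": 0.04, "jaw": 0}]'

```text
t: 8.55
tcp_pos: [0.4979, -0.0226, 0.0812]
ee_rot: [0.0, 1.0, 0.01, 0.0]
wrist_force: [-0.6, -0.5, -1.4]
gripper_width: 0.0429
finger_force: 30.0
```

Call:
send_path --steps '[{"tx": 0.06, "jaw": 0.0}, {"tx": 0.06, "jaw": 0.0}, {"jaw": 0}]'

```text
t: 8.85
tcp_pos: [0.5036, -0.0225, 0.0812]
ee_rot: [0.0, 1.0, 0.01, 0.0]
wrist_force: [-0.0, 0.5, -1.7]
gripper_width: 0.0425
finger_force: 30.0
```

Scaled: 0.003 m is 0.06.

Call:
send_path --steps '[{"tx": 0.06, "jaw": 0.0}, {"tx": 0.06, "jaw": 0.0}, {"tx": 0.06, "jaw": 0}]'

```text
t: 9.15
tcp_pos: [0.5125, -0.0223, 0.0812]
ee_rot: [0.0, 1.0, 0.01, 0.0]
wrist_force: [0.1, -0.1, -1.9]
gripper_width: 0.0427
finger_force: 30.0
```

Call:
send_path --steps '[{"tx": 0.06, "jaw": 0.0}, {"tx": 0.06, "jaw": 0.0}, {"jaw": 0}]'

```text
t: 9.45
tcp_pos: [0.5187, -0.0222, 0.0812]
ee_rot: [0.0, 1.0, 0.01, 0.0]
wrist_force: [0.6, 0.6, -1.4]
gripper_width: 0.0426
finger_force: 30.0
```

Scaled: 0.003 m is 0.06, 0.002 m is 0.04.

Call:
send_path --steps '[{"tx": 0.06, "jaw": 0.0}, {"tx": 0.06, "jaw": 0.0}, {"tx": 0.04, "jaw": 0}]'

```text
t: 9.75
tcp_pos: [0.5266, -0.022, 0.0812]
ee_rot: [0.0, 1.0, 0.01, 0.0]
wrist_force: [0.5, 0.2, -0.7]
gripper_width: 0.0427
finger_force: 30.0
```

Call:
send_path --steps '[{"tx": 0.04, "jaw": 0.0}, {"tx": 0.04, "jaw": 0.0}, {"jaw": 0}]'

```text
t: 10.05
tcp_pos: [0.5305, -0.0219, 0.0812]
ee_rot: [0.0, 1.0, 0.01, 0.0]
wrist_force: [-0.3, -0.4, -1.4]
gripper_width: 0.0427
finger_force: 30.0
```

```bash
python3 - <<'E'
from h import *
b=cams.get_image('scene')[:,:,::-1];cv2.imwrite('pics/scene5.png',b)
cv2.imwrite('pics/c5.png',np.clip(crop(b,275,145,72,54,800,600)*1.5,0,255).astype('uint8'))
E
```

```text
(no output)
```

View pics/c5.png

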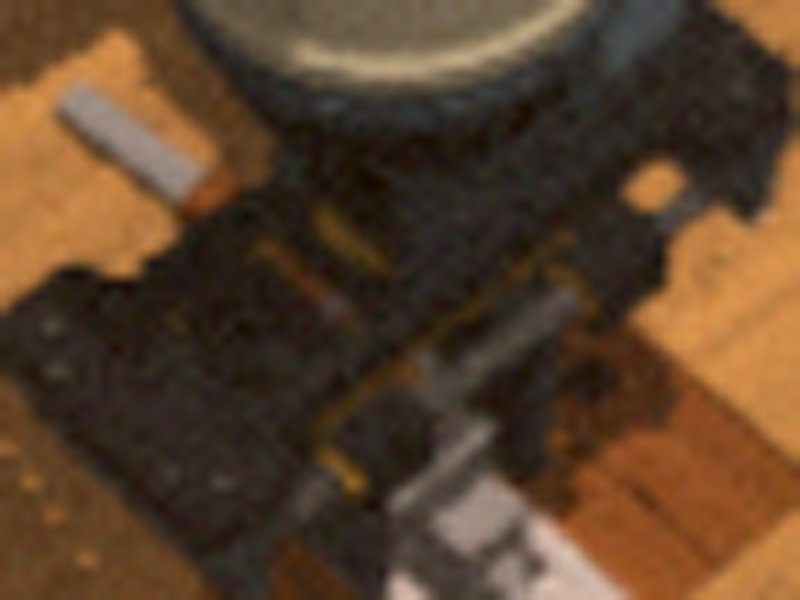

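The head (445,465) is nearly at the post top (480,510), and the tip is coming out at about (530,545). I'll push until contact.

Call:
send_path --steps '[{"tx": 0.02, "jaw": 0.0}, {"tx": 0.02, "jaw": 0.0}, {"tx": 0.02, "jaw": 0}]'

```text
t: 10.4
tcp_pos: [0.5333, -0.0219, 0.0812]
ee_rot: [-0.0, 1.0, 0.01, 0.0]
wrist_force: [0.3, 0.3, -1.1]
gripper_width: 0.0426
finger_force: 30.0
```

Call:
send_path --steps '[{"tx": 0.02, "jaw": 0.0}, {"tx": 0.02, "jaw": 0.0}, {"jaw": 0}]'

```text
t: 10.7
tcp_pos: [0.5335, -0.0218, 0.081]
ee_rot: [-0.0, 1.0, 0.01, -0.002]
wrist_force: [-8.7, -1.6, 3.9]
gripper_width: 0.043
finger_force: 30.0
```

Scaled: -0.02 m is -0.4, -0.001 m is -0.02.

Call:
send_path --steps '[{"tx": -0.02, "jaw": 0.07}, {"jaw": 0.07}, {"jaw": 0.07}, {"jaw": 0.07}, {"tz": -0.4, "jaw": 0.07}]'

```text
t: 11.2
tcp_pos: [0.5331, -0.0217, 0.0997]
ee_rot: [-0.0, 1.0, 0.01, -0.002]
wrist_force: [0.3, -0.5, 0.6]
gripper_width: 0.0696
finger_force: 0.0
```

Call:
send_path --steps '[{"tz": -0.8, "jaw": 0.07}, {"tz": -0.6, "jaw": 0.07}, {"tx": -0.68, "jaw": 0.0}, {"tx": -0.72, "jaw": 0.0}, {"jaw": 0.0}]'

```text
t: 11.7
tcp_pos: [0.4599, -0.0228, 0.1712]
ee_rot: [-0.0, 1.0, 0.01, -0.001]
wrist_force: [-1.4, 0.4, 0.8]
gripper_width: 0.0486
finger_force: 0.0
```

Call:
send_path --steps '[{"jaw": 0.0}, {"jaw": 0.0}, {"jaw": 0.0}, {"jaw": 0.0}, {"jaw": 0.0}]'

```text
t: 12.2
tcp_pos: [0.4645, -0.0232, 0.1711]
ee_rot: [-0.0, 1.0, 0.01, -0.0]
wrist_force: [-0.3, 0.4, -0.5]
gripper_width: 0.0087
finger_force: 0.0
```

```bash
python3 - <<'E'
from h import *
b=cams.get_image('scene')[:,:,::-1];cv2.imwrite('pics/scene6.png',b)
cv2.imwrite('pics/c6.png',np.clip(crop(b,275,145,72,54,800,600)*1.5,0,255).astype('uint8'))
E
```

```text
(no output)
```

View pics/c6.png

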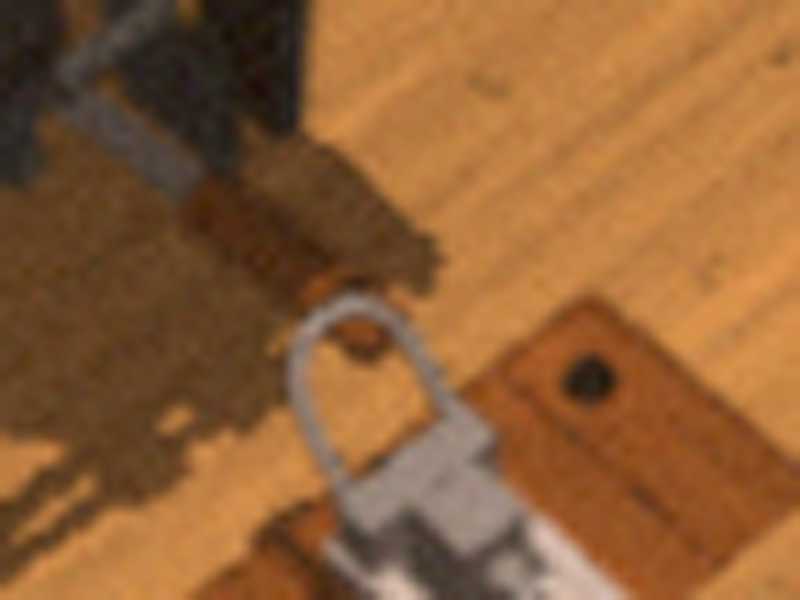

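The pin sits home against the post and the ring still leans back (its end at about crop (355,300)). I'll lower the closed fingers behind the ring and sweep it forward.

The manual's scale: shifts go in shares of 50 mm and turns go in shares of pi rad. Converting my numbers, 0.027 m is 0.54, 0.02 m is 0.4.

Call:
send_path --steps '[{"ty": -0.02, "tz": 0.4, "jaw": 0.0}, {"tz": 0.54, "jaw": 0.0}, {"tx": 0.24, "jaw": 0.0}, {"tx": 0.2, "jaw": 0.0}, {"tx": 0.2, "jaw": 0.0}]'

```text
t: 12.75
tcp_pos: [0.498, -0.0217, 0.1253]
ee_rot: [0.0, 1.0, 0.01, 0.001]
wrist_force: [-0.9, -0.1, 0.5]
gripper_width: 0.0006
finger_force: 0.7
```

Call:
send_path --steps '[{"tx": 0.2, "jaw": 0.0}, {"tx": 0.2, "jaw": 0.0}, {"tx": 0.2, "jaw": 0.0}, {"tx": 0.16, "jaw": 0.0}, {"jaw": 0.0}]'

```text
t: 13.25
tcp_pos: [0.5355, -0.0209, 0.1243]
ee_rot: [0.0, 1.0, 0.01, 0.0]
wrist_force: [-0.1, -0.7, -0.4]
gripper_width: 0.0005
finger_force: 0.0
```

Scaled: 0.008 m is 0.16, 0.006 m is 0.12.

Call:
send_path --steps '[{"tx": 0.16, "jaw": 0.0}, {"tx": 0.12, "jaw": 0.0}, {"tx": 0.08, "jaw": 0.0}, {"jaw": 0.0}, {"jaw": 0.0}]'

```text
t: 13.75
tcp_pos: [0.552, -0.0205, 0.1241]
ee_rot: [-0.0, 1.0, 0.01, -0.0]
wrist_force: [-0.0, 0.7, 0.1]
gripper_width: 0.0004
finger_force: 0.0
```

Call:
send_path --steps '[{"tz": -0.8, "jaw": 0.0}, {"tz": -0.8, "jaw": 0.0}, {"tx": -1, "tz": -0.6, "jaw": 0.0}, {"tx": -1, "jaw": 0.0}, {"tx": -0.8, "jaw": 0.0}]'

```text
t: 14.25
tcp_pos: [0.4169, -0.0229, 0.2303]
ee_rot: [0.0, 1.0, 0.01, 0.0]
wrist_force: [-0.3, -0.9, 0.2]
gripper_width: 0.0004
finger_force: 0.0
```

```bash
python3 - <<'E'
from h import *
b=cams.get_image('scene')[:,:,::-1];cv2.imwrite('pics/scene7.png',b)
a=cams.get_image('top')[:,:,::-1];cv2.imwrite('pics/top7.png',a)
cv2.imwrite('pics/c7.png',np.clip(crop(b,285,155,72,54,800,600)*1.5,0,255).astype('uint8'))
E
```

```text
(no output)
```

View pics/c7.png

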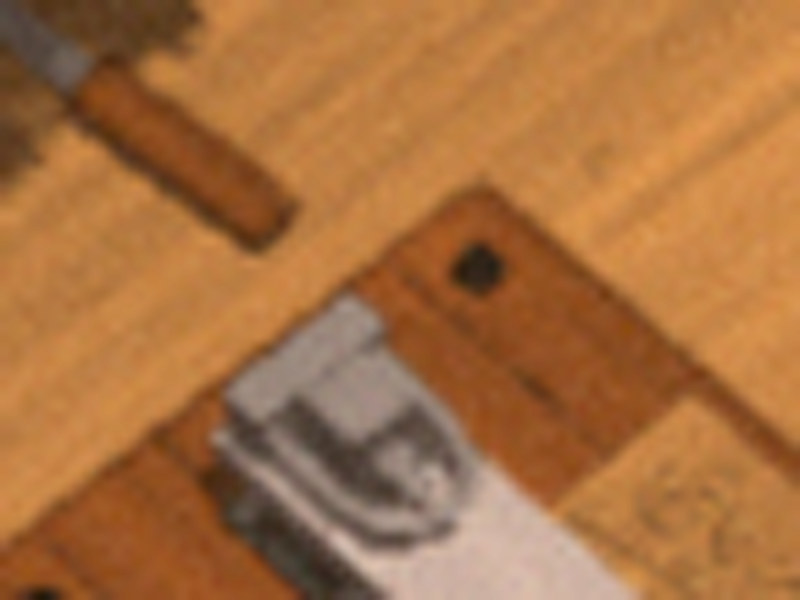

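The ring lies round the post (crop (340,395)) with its end at about (430,525), beyond the pin's tip at (430,485). I'll check that end against the shut position.

```bash
python3 - <<'E'
from h import *
X=np.array([np.cos(.0192),np.sin(.0192),0]);o=np.array([.540,-.0218,.082])
for a in(2.0,2.15,2.35):
    g=np.radians(125.2)-a
    print(a,((proj('scene',o+(-.007+.05*np.cos(g))*X+[0,0,.008+.05*np.sin(g)])-[285,155]+.5)*11.11).round())
print('tip',((proj('scene',o+.036*X)-[285,155]+.5)*11.11).round())
E
```

```text
2.0 [446. 474.]
2.15 [448. 493.]
2.35 [445. 512.]
tip [427. 495.]
```

Call:
send_path --steps '[{"jaw": 0.0}, {"jaw": 0.0}]'

```text
t: 14.55
tcp_pos: [0.4202, -0.0233, 0.2301]
ee_rot: [0.0, 1.0, 0.01, 0.0]
wrist_force: [1.1, 0.4, 0.5]
gripper_width: 0.0006
finger_force: 0.0
```

```bash
python3 -c "
from workcell import r, cams, ticket, probe_bus
print(ticket.sign_off())"
```

```text
the job is handed in; nothing more can be done
None
```

I handed the job in at about 14.6 s with the bar down, the linch pin pushed home and its ring shut as far as the last picture shows; sign-off returned no verdict, and I saw no contact with the bystanders but did not measure them.

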